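# Scrap the chipped grinding pan, fit a sound one to the ink grinder and hold it home

## Robot

A 6-joint arm with a two-finger parallel gripper is mounted at the origin on the work surface. World frame = base frame: x ahead of the robot, y to its left, z up, the work surface at z = 0. Lengths are in m, angles in rad, forces in N, time in s.
With the tool pointing down it reaches from about 0.35 to 0.85 m from the base axis. Payload 8.1 kg.
Tool frame: the origin (TCP) lies at the very end of the fingers, on their centre line; the grasp point (between the pads) lies 19 mm behind it; z points along the fingers, y is the line along which they close (so a half turn about z gives the same grasp; the last joint's range is limited). The gripper opens to 93 mm and grips with 3 to 60 N. Pads are 15 mm wide; open, the fingers measure 128 mm over their backs; the gripper's body (75 mm by 188 mm) begins 65 mm behind the grasp point.
Start: joints at [1.118, 0.13, 1.488, -0, 1.523, -0.085], TCP at [0.216, 0.56, 0.219] pointing down, gripper open.
Joint ranges: [-2.96, 2.96], [-0.89, 2.26], [0.02, 2.5], [-1.34, 4.48], [0, 2.73], [-2.66, 2.66]. Speed limits (rad/s): [2.39, 2.39, 2.79, 3.14, 3.14, 3.14].

## Interface

Orientations are given as a rotation vector (axis times angle).
In Python, from plant import monitor, eyes, ticket gives the robot as it stands.
- The arm moves only by the tool arm_command, never from a script. Its argument "deltas" is a list that holds one entry, the list of rows, each a list of 6 numbers: the shift along the world's x, y, z in cm, then the turn, a rotation vector about the world's x, y, z in degrees. In form: [[[tx, ty, tz, rx, ry, rz], ...]]. A call has 1 to 12 rows; each row shifts and turns the commanded pose from where the row before left it; what a row does not reach is not made up. A row lasts 1/12 s, in which the tool goes at most 41.7 mm and 7.16 degrees, less where a joint would pass 70% of its speed; a pose out of reach is approached as far as the arm can. A call is refused whole if a number of a shift passes 4.17 or a number of a turn 7.16, either way. A call with a gripper value outside its range is refused whole. "gripper" is the opening, from -1 (shut) to 1 (fully open), set as the call begins (left out, the last holds). The fingers move at their own pace and stop on an object; "squeeze" is the grip in N (left out, the last holds). Time passes only in rows, so rows that do not move let the fingers close. It gives the time, the measured TCP pose, the force, the opening and the grip force at its end, in the units of the state.
- monitor.read_state(): the state, without advancing time (a new reading comes with each control period).
- eyes.read_camera(name): name is "scene" or "top"; returns the picture (420x560x3 uint8, blue, green, red); there is no depth.
- eyes.camera_model(name): a dict with "fx", "fy", "cx", "cy" (pixels), "rvec" (rotation vector, rad) and "tvec" (3), from world to camera coordinates, as OpenCV has them. Camera axes: x right, y down, z forward; pixel columns grow to the right and rows downward; lengths in m; the calibration is good to about 2 mm. A picture is of the moment at which its call begins. camera_model takes no time and is no camera call.
- ticket.close_job(): hands the job in; it is judged then, once.
The state is a dict: "t": time; "q": joint angles; "dq": joint speeds; "joint_torque": joint torques, N m; "tool_pos": TCP position; "orientation": TCP orientation; "force": force on the tool from outside, world axes, zero at the start; "wrist_torque": the same for the moment, N m; "opening": finger opening in m; "gripper_force": force on a finger pad.
Only numpy, scipy, OpenCV 4.12 (cv2) and the standard library are available. Lean on these libraries where they do the work, as an engineer would, in place of code of your own. Each camera call takes 0.05 s, during which the arm holds its last target. There are 200 camera calls.

## Task

Three washed grinding pans lie on the counter of the brush shop; one has a piece broken out of its rim, so put that one flat in the scrap crate. Then take one of the two sound pans by its hub, lower it over the ink grinder's spindle, turn it until the splines mesh, slide it down and push it fully home against the spring-loaded seal collar. Finish while still holding it pressed home, so that I can close the clamp lever, and leave the other sound pan and everything else on the counter where they are.

Things in the scene. Friction and masses are not known exactly. Their poses are not given: they have to be found in the camera images.
- pan_a: one of two alike sound grinding pans, loose, upright on the counter: white stoneware, 120 mm across, whole rim 20 mm high with green lip, 0.25 to 0.4 kg. In its middle stands a round metal hub 40 mm across, its top 56 mm above the underside and 36 mm above the rim, so it can be gripped from above at any yaw. Origin: centre of the underside (foot ring); z up along the bore
- pan_a_hub (a point): centre of pan_a's hub top, 56 mm above its origin, same axes. The hub is open at top and bottom; its bore (radius 15 mm, begins 3 mm above its pan's origin) has 6 brass inner splines over its whole length, 4.2 mm wide, reaching in to radius 10.2 mm, at 30, 90, 150... degrees from its pan's x axis
- pan_b: the other sound grinding pan, the same in every way as pan_a and as good; same origin and axes
- pan_b_hub (a point): centre of pan_b's hub top, 56 mm above its origin, same axes; its splines are as in pan_a
- pan_chipped: the broken pan, loose: like the sound ones, with the same hub to grip it by, but with a gap about 60 mm wide and 20 mm deep broken out of its rim and floor. Same origin: centre of the underside
- crate: scrap crate: open slatted wooden tray fixed on the counter, 160 x 160 x 45 mm outside, 150 x 150 mm inside, floor 5 mm thick. Origin: centre of its underside; sides along its x and y
- grinder: the ink grinder, fixed: cream enamelled box 260 (x) x 190 x 85 mm. Origin: centre of its underside; spindle 20 mm towards -x from the centre. Behind the spindle, 128 mm towards +x, a thin post with the ink-stick arm (pointing to +x), up to 200 mm above the counter
- spindle_seat (a point): point on the spindle's axis where the pan's origin lies when fully home, 92 mm above the counter; z up, x along one spline. Shoulder of radius 20 mm, top 3 mm above this point (the hub lands on it). Core radius 9 mm with 6 brass splines 4.2 mm wide out to radius 14 mm, at 0, 60, 120... degrees from x, their roof-shaped tops 35 mm above this point
- spindle_tip (a point): tip of the bare round nose above the splines, 53 mm above spindle_seat, radius 4 mm, widening to 9 mm 10 mm lower. Splines mesh when the x axes of pan and spindle agree within about 6 degrees, give or take any multiple of 60; else the hub stands on the spline tops, the pan's origin about 32 mm above spindle_seat. The geared motor hardly lets the spindle turn
- seal (a joint): travel of the spring-loaded seal collar, a black and red ring 64 mm across round the foot of the spindle: 0 = up, 0.008 m = fully down. The pan touches it 8 mm before it is home; the spring pushes up with 6 N there and 12 N when fully down, more than the pan's weight, so it lifts an unheld pan off its seat
- washer: bystander: green brush-washing bowl, 92 mm across, 45 mm high. Loose. Origin: centre of the underside
- ink_bottle: bystander: black ink bottle, 54 mm across, 105 mm high. Loose. Origin: centre of the underside
- paperweight: bystander: wooden paperweight bar with a small brass grip, 32 x 150 x 23 mm. Loose. Origin: centre of the underside
- ink_stick: bystander: black ink stick lying flat, 26 x 100 x 13 mm. Loose. Origin: centre of the underside
- seal_stone: bystander: reddish stone seal standing upright, 28 x 28 x 74 mm. Loose. Origin: centre of the underside
Mind the look-alikes: they are no part of the job. Leave any pink look-alike of the pan_a alone.

How it is judged:
On the way, in this order (a step that is already met when the one before it is completed fails the run):
1. the chipped pan lies flat in the scrap crate, let go and at rest (horizontal distance between pan_chipped and crate below 0.03 m and height (world z) of pan_chipped below 0.015 m and angle between pan_chipped's own z axis and vertical below 0.15 rad and contact force between the fingers and pan_chipped below 0.1 N and linear speed of pan_chipped below 0.03 m/s), for 0.2 s.
2. a sound pan is picked up: underside more than 40 mm above the counter, held by the fingers (((height (world z) of pan_a above 0.04 m and contact force between the fingers and pan_a above 1 N) or (height (world z) of pan_b above 0.04 m and contact force between the fingers and pan_b above 1 N))), for 0.2 s.
3. its splines have meshed: the pan is on the spindle, less than 20 mm above home, on the axis within 4 mm (((z of pan_a in the frame of spindle_seat below 0.02 m and horizontal distance between pan_a and spindle_seat below 0.004 m) or (z of pan_b in the frame of spindle_seat below 0.02 m and horizontal distance between pan_b and spindle_seat below 0.004 m))), for 0.1 s.
At the end, for the whole second after the job is handed in: a sound pan is home on the spindle (within 2.5 mm of its seat, 3 mm of the axis, level), still, the seal collar pressed down over 5 of its 8 mm, the fingers still pressing the pan (over 2 N); the other sound pan within 30 mm of its start; the chipped pan flat and free in the crate (all of step 1 and ((z of pan_a in the frame of spindle_seat below 0.0025 m and horizontal distance between pan_a and spindle_seat below 0.003 m and angle between the z axis of pan_a and the z axis of spindle_seat, either way round below 0.06 rad and contact force between the fingers and pan_a above 2 N and linear speed of pan_a below 0.02 m/s and distance of pan_b from where it was at the start of the episode below 0.03 m) or (z of pan_b in the frame of spindle_seat below 0.0025 m and horizontal distance between pan_b and spindle_seat below 0.003 m and angle between the z axis of pan_b and the z axis of spindle_seat, either way round below 0.06 rad and contact force between the fingers and pan_b above 2 N and linear speed of pan_b below 0.02 m/s and distance of pan_a from where it was at the start of the episode below 0.03 m)) and value of joint seal above 0.005 m); the arm keeps its last pose, push and grip.
It fails at once if both sound pans are moved more than 30 mm (distance of each of pan_a, pan_b from where it was at the start of the episode above 0.03 m).
It fails at once if another thing on the counter is moved more than 30 mm or knocked over (distance of any of washer, ink_bottle, paperweight, ink_stick, seal_stone from where it was at the start of the episode above 0.03 m or angle between any of ink_bottle, seal_stone's own z axis and vertical above 0.5 rad).
It also fails if it takes over 64 s, if anything falls off the work surface, if the arm or the gripper's body presses on something with over 40 N, if the wrist force passes 120 N, or if a joint passes its speed limit or range.

## Working session

There is one attempt and no reset: what is moved stays moved. The work goes in short steps, Python scripts to look and compute and a tool call to move; the robot and the scene stay as the last step left them, time stands still between calls to the robot, and variables do not carry over. Pictures are saved under pics/ and viewed, at most 10 in all, crops included, and the job is handed in when it is done.

Besides the shell and the picture viewer there is one more tool, called as a command line: name --argument value ..., lists and objects as JSON in quotes. arm_command: Moves the arm, as the interface text tells. Its arguments: {"type":"object","properties":{"deltas":{"type":"array"},"gripper":{"type":"number"},"squeeze":{"type":"number"}},"required":["deltas"]}

```bash
mkdir -p pics
cat > h.py <<'E'
import cv2, numpy as np
from plant import monitor, eyes, ticket
def P(name):
    m=eyes.camera_model(name); R=cv2.Rodrigues(np.array(m["rvec"],float))[0]; t=np.array(m["tvec"],float).reshape(3)
    return m,R,t
def at_z(name,u,v,z):
    m,R,t=P(name); d=R.T@np.array([(u-m["cx"])/m["fx"],(v-m["cy"])/m["fy"],1]); c=-R.T@t
    return c+d*(z-c[2])/d[2]
def proj(name,X):
    m,R,t=P(name); p=R@np.array(X)+t
    return np.array([m["fx"]*p[0]/p[2]+m["cx"],m["fy"]*p[1]/p[2]+m["cy"]])
def tri(p1,p2):
    A=[];b=[]
    for n,(u,v) in (("scene",p1),("top",p2)):
        m,R,t=P(n); d=R.T@np.array([(u-m["cx"])/m["fx"],(v-m["cy"])/m["fy"],1]); d/=np.linalg.norm(d); c=-R.T@t
        M=np.eye(3)-np.outer(d,d); A.append(M); b.append(M@c)
    A=np.vstack(A);b=np.hstack(b); x,r,_,_=np.linalg.lstsq(A,b,rcond=None); return x,np.linalg.norm(A@x-b)
E
python3 - <<'E'
from h import *
for n in("scene","top"):
    im=eyes.read_camera(n); cv2.imwrite(f"pics/{n}0.png",im); m,R,t=P(n); print(n,m["fx"],-R.T@t,R[2])
    cv2.imwrite(f"pics/{n}0b.png",cv2.resize(im,(800,600),interpolation=cv2.INTER_CUBIC))
print(monitor.read_state())
E
```

```text
scene 440.68145597567144 [1.29814385 0.41391824 0.73573447] [-0.69520511 -0.4160763  -0.58614875]
top 402.88536671584257 [ 0.33316799 -0.03263905  1.09797796] [ 0.19636756  0.01005409 -0.98047881]
{'t': 0.1, 'q': array([ 1.11759376e+00,  1.31074290e-01,  1.48915095e+00,  5.31872580e-06,
        1.52303365e+00, -8.53652752e-02]), 'dq': array([ 0.00055707, -0.00071523, -0.00321542,  0.00184663, -0.00044014,
        0.00030704]), 'joint_torque': array([ 1.03811584e-03, -5.61327195e+01, -4.93108642e+01,  7.70276436e-02,
        2.88218865e-02, -2.70975221e-05]), 'tool_pos': array([0.2154897 , 0.55941433, 0.21770982]), 'orientation': array([-5.74463746e-01, -3.08816648e+00,  2.52041187e-03]), 'force': array([-0.33861001, -0.24266536, -0.16431304]), 'wrist_torque': array([-0.02750764,  0.00038406, -0.05213177]), 'gripper_force': 0.0, 'opening': 0.09279309532310902}
```

View pics/top0b.png

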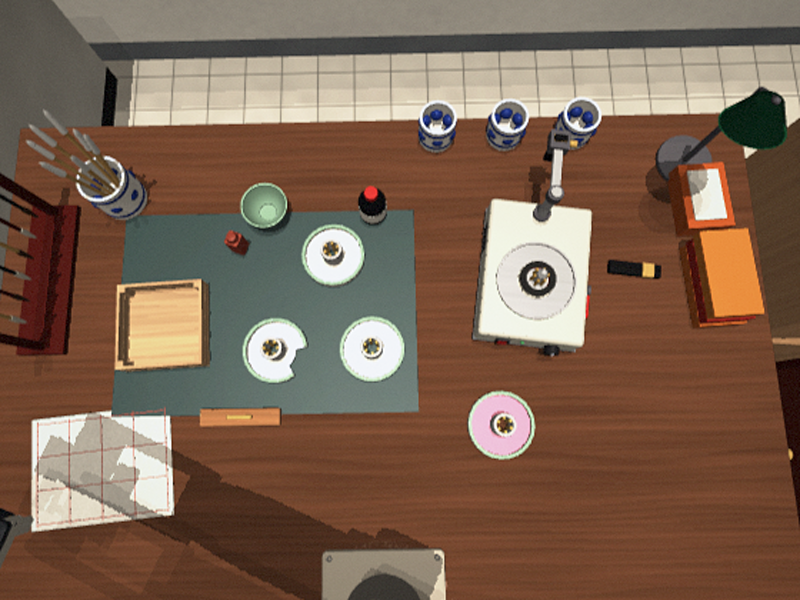

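View pics/scene0b.png

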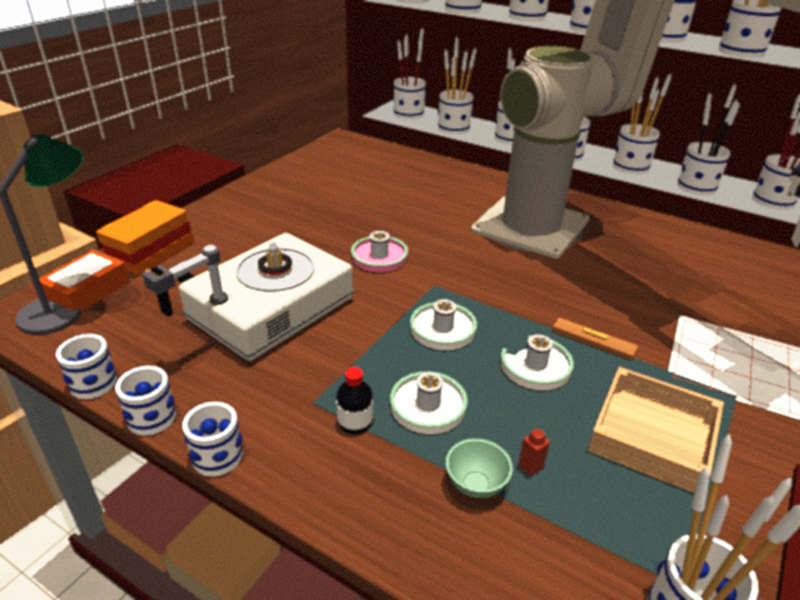

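Candidates (1.43× top picture): chipped pan (272,347) with a gap at its right rim; sound pans (332,252) and (372,347); pink look-alike (504,425), left alone. The crate is at (162,324) and the spindle at (539,278). The task is the white pan with the gap first, then sound pan (372,347). Checking this in one close crop.

Run:
```python
from h import *
k=.7
c={"top":[(272,347),(372,347),(332,250),(539,278)],"scene":[(539,350),(444,315),(430,390),(274,258)]}
rows=[]
for n in c:
    im=cv2.imread(f"pics/{n}0.png"); r=[]
    for i,(u,v) in enumerate(c[n]):
        u=int(u*k);v=int(v*k); h=12 if n=="top" or 1 else 0
        h=14
        x=cv2.resize(im[v-h:v+h,u-h:u+h],(196,196),interpolation=cv2.INTER_CUBIC); r.append(x); print(n,i,"origin",u-h,v-h,"x7")
    rows.append(np.hstack(r))
im=cv2.imread("pics/top0.png"); a=cv2.resize(im[190:290,75:205+0],(260,200)); b=cv2.resize(im[190:290,160:290],(260,200))
rows.append(np.hstack([a,b,np.zeros((200,784-520,3),np.uint8)]))
cv2.imwrite("pics/crop.png",np.vstack(rows))
```

```text
top 0 origin 176 228 x7
top 1 origin 246 228 x7
top 2 origin 218 161 x7
top 3 origin 363 180 x7
scene 0 origin 363 230 x7
scene 1 origin 296 206 x7
scene 2 origin 287 259 x7
scene 3 origin 177 166 x7
```

View pics/crop.png

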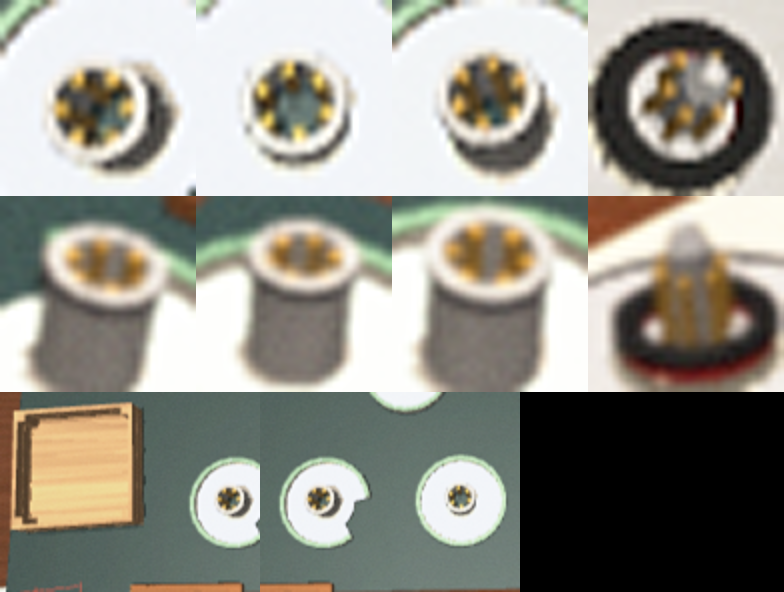

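```bash
cat > meas.py <<'E'
from h import *
def px(o,x,y): return (o[0]+(x+.5)/7-.5, o[1]+(y+.5)/7-.5)
def spl(im,n,C,z,r0,r1,off):
    # 6th harmonic of brass-ness round C at height z
    hsv=cv2.cvtColor(im,cv2.COLOR_BGR2HSV).astype(float)
    w=im[:,:,2].astype(float)-im[:,:,0]
    w=np.clip(w,0,None).astype(np.float32); s=0
    for a in np.radians(np.arange(0,360,2)):
        for r in np.linspace(r0,r1,4):
            u,v=proj(n,(C[0]+r*np.cos(a),C[1]+r*np.sin(a),z))
            s+=cv2.getRectSubPix(w,(1,1),(u,v))[0,0]*np.exp(6j*a)
    return (np.degrees(np.angle(s))/6-off+30)%60-30, abs(s)
E
python3 - <<'E'
from meas import *
T=cv2.imread("pics/top0.png");S=cv2.imread("pics/scene0.png")
C={}
for n,s,t in (("chip",px((363,230),106,68),px((176,228),96,106)),("p1",px((296,206),107,58),px((246,228),97,98)),("p2",px((287,259),96,62),px((218,161),93,92)),("tip",px((177,166),99,30),px((363,180),124,68))):
    x,r=tri(s,t); print(n,x.round(4),round(r,4),at_z("top",*t,.056).round(4),at_z("scene",*s,.056).round(4)); C[n]=x
print("collar top centre",at_z("top",*px((363,180),97,104),.1))
for n in("chip","p1","p2"):
    for cam,im in(("top",T),("scene",S)): print(n,cam,spl(im,cam,C[n],.056,.0105,.0145,30))
c=C["tip"]
print(*[spl(T,"top",c,z,.0095,.0135,0) for z in(.118,.122,.127)])
# crate: floor inner / outer top rim corners in 800px picture
for p in((116,283),(207,279),(116,370),(209,368)): print("crate",at_z("top",p[0]*.7,p[1]*.7,.045).round(3))
# grinder top corners
for p in((490,199),(592,209),(583,347),(477,336)): print("gr",at_z("top",p[0]*.7,p[1]*.7,.085).round(3))
st=monitor.read_state();print(cv2.Rodrigues(st["orientation"])[0].round(3),st["t"])
E
```

```text
chip [0.4696 0.1985 0.0577] 0.0003 [0.4699 0.1987 0.056 ] [0.4674 0.1982 0.056 ]
p1 [0.4692 0.0153 0.0585] 0.0002 [0.4695 0.0156 0.056 ] [0.4662 0.0137 0.056 ]
p2 [0.6553 0.0902 0.056 ] 0.001 [0.655  0.0908 0.056 ] [0.6556 0.0896 0.056 ]
tip [ 0.58   -0.2836  0.1455] 0.0005 [ 0.6034 -0.3075  0.056 ] [ 0.471  -0.3889  0.056 ]
collar top centre [ 0.57873943 -0.28518444  0.1       ]
chip top (np.float64(0.7884223968752053), np.float64(13146.65031198449))
chip scene (np.float64(-2.144012315835397), np.float64(6294.184059622779))
p1 top (np.float64(-21.26826054691679), np.float64(12954.584156293911))
p1 scene (np.float64(-21.527905827452724), np.float64(5838.60843795006))Traceback (most recent call last):
  File "<stdin>", line 8, in <module>
  File "meas.py", line 10, in spl
    u,v=proj(n,(C[0]+r*np.cos(a),C[1]+r*np.sin(a),z))
        ~~~~^^^^^^^^^^^^^^^^^^^^^^^^^^^^^^^^^^^^^^^^^
  File "h.py", line 10, in proj
    m,R,t=P(name); p=R@np.array(X)+t
          ~^^^^^^
  File "h.py", line 4, in P
    m=eyes.camera_model(name); R=cv2.Rodrigues(np.array(m["rvec"],float))[0]; t=np.array(m["tvec"],float).reshape(3)
ValueError: time passes only in moves, steps and waits
```

```bash
sed -i 's/^def P(name)/import functools\n@functools.lru_cache\ndef P(name)/' h.py
python3 - <<'E'
from meas import *
T=cv2.imread("pics/top0.png");S=cv2.imread("pics/scene0.png")
for nm,x in(("p2",(.6553,.0902)),):
    for cam,im in(("top",T),("scene",S)): print(nm,cam,spl(im,cam,x,.056,.0105,.0145,30))
for c in((.58,-.2836),(.5795,-.2845)):
  print(*[spl(T,"top",c,z,.0095,.0135,0) for z in(.112,.118,.122,.127)])
  print("scene",*[spl(S,"scene",c,z,.0095,.0135,0) for z in(.118,.122,.127)])
for p in((116,283),(207,279),(116,370),(209,368)): print("crate",at_z("top",p[0]*.7,p[1]*.7,.045).round(3))
for p in((490,199),(592,209),(583,347),(477,336)): print("gr",at_z("top",p[0]*.7,p[1]*.7,.085).round(3))
st=monitor.read_state();print(cv2.Rodrigues(st["orientation"])[0].round(3),st["t"])
E
```

```text
p2 top (np.float64(22.262093528350825), np.float64(13179.183764309038))
p2 scene (np.float64(22.199887390901864), np.float64(9065.703336720117))
(np.float64(-5.898176590747674), np.float64(1591.8177615093045)) (np.float64(-25.977660805225085), np.float64(3793.828560940409)) (np.float64(-27.613370912547325), np.float64(6914.844926175509)) (np.float64(-28.272010678082566), np.float64(7300.291770306698))
scene (np.float64(-21.085404049632587), np.float64(452.33023558579333)) (np.float64(-20.521936221640455), np.float64(1926.6757220397105)) (np.float64(-28.172748362211028), np.float64(3037.861483951621))
(np.float64(-29.062435674414484), np.float64(809.7645117054122)) (np.float64(-29.103605159505577), np.float64(6409.623914536156)) (np.float64(-29.312985715597947), np.float64(9087.04093617844)) (np.float64(-29.68304382744928), np.float64(8204.502162492847))
scene (np.float64(-19.155195080940967), np.float64(1256.915551035416)) (np.float64(-20.68931165301083), np.float64(2269.766639793387)) (np.float64(-27.855584206871242), np.float64(3319.6699045626956))
crate [0.598 0.497 0.045]
crate [0.603 0.325 0.045]
crate [0.434 0.485 0.045]
crate [0.434 0.313 0.045]
gr [ 0.735 -0.211  0.085]
gr [ 0.711 -0.398  0.085]
gr [ 0.455 -0.36   0.085]
gr [ 0.478 -0.175  0.085]
[[-0.933  0.36  -0.001]
 [ 0.36   0.933 -0.001]
 [ 0.    -0.002 -1.   ]] 0.1
```

The crops agree: the pan with the rim gap is the chipped one, hub at top px (189.5,243). The sound pans have hubs at (259.5,242) and (231,174), and the spindle is at (377,195) with its tip at (380.5,189.5). I will use p1 at (0.469,0.015). It needs about −7° of turn. First, the chipped pan.

arm_command --deltas '[[[2.1,-3.0,-0.7,0,0,0],[2.1,-3.0,-0.7,0,0,0],[2.1,-3.0,-0.7,0,0,0],[2.1,-3.0,-0.7,0,0,0],[2.1,-3.0,-0.7,0,0,0],[2.1,-3.0,-0.7,0,0,0],[2.1,-3.0,-0.7,0,0,0],[2.1,-3.0,-0.7,0,0,0],[2.1,-3.0,-0.7,0,0,0],[2.1,-3.0,-0.7,0,0,0],[2.1,-3.0,-0.7,0,0,0],[2.1,-3.0,-0.7,0,0,0]]]' --gripper 0.4 --squeeze 30

```text
t: 1.1
tool_pos: [0.4682, 0.1982, 0.1341]
orientation: [-0.574, -3.088, 0.0]
force: [-0.1, 0.5, 0.0]
opening: 0.065
gripper_force: 0.0
```

arm_command --deltas '[[[0.1,0,-2.0,0,0,0],[0,0,-2.0,0,0,0],[0,0,-2.0,0,0,0],[0,0,-2.0,0,0,0],[0,0,-1.5,0,0,0],[0,0,-1.1,0,0,0],[0,0,0,0,0,0]]]'

```text
t: 1.68
tool_pos: [0.4664, 0.1992, 0.0257]
orientation: [-0.574, -3.084, 0.004]
force: [-1.1, -0.7, -1.4]
opening: 0.0648
gripper_force: 0.0
```

arm_command --deltas '[[[0,0,0,0,0,0],[0,0,0,0,0,0],[0,0,0,0,0,0],[0,0,0,0,0,0],[0,0,0,0,0,0],[0,0,0,0,0,0]]]' --gripper -1

```text
t: 2.18
tool_pos: [0.4695, 0.2, 0.0298]
orientation: [0.574, 3.087, 0.001]
force: [-1.3, -0.4, 6.4]
opening: 0.0405
gripper_force: 30.0
```

arm_command --deltas '[[[0,0,2.0,0,0,0],[0,0,2.5,0,0,0],[0,0,2.5,0,0,0],[0,0,2.0,0,0,0],[0.6,2.6,0,0,0,0],[0.6,2.6,0,0,0,0],[0.6,2.6,0,0,0,0],[0.6,2.6,0,0,0,0],[0.6,2.6,0,0,0,0],[0.6,2.6,0,0,0,0],[0.7,2.6,0,0,0,0],[0.7,2.6,0,0,0,0]]]'

```text
t: 3.18
tool_pos: [0.5184, 0.4091, 0.1179]
orientation: [-0.574, -3.088, 0.001]
force: [0.1, -0.7, -1.9]
opening: 0.0403
gripper_force: 30.0
```

arm_command --deltas '[[[0,0,0,0,0,0],[0,0,0,0,0,0],[0,0,0,0,0,0]]]'

```text
t: 3.43
tool_pos: [0.5182, 0.4074, 0.1178]
orientation: [-0.574, -3.088, 0.002]
force: [0.1, 0.9, -2.9]
opening: 0.0402
gripper_force: 30.0
```

Run:
```python
from h import *
a=eyes.read_camera("top"); b=eyes.read_camera("scene")
cv2.imwrite("pics/c1.png",np.hstack([cv2.resize(a[170:310,60:200],(400,400)),cv2.resize(b[190:330,380:520],(400,400))]))
```

```text
(no output)
```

View pics/c1.png

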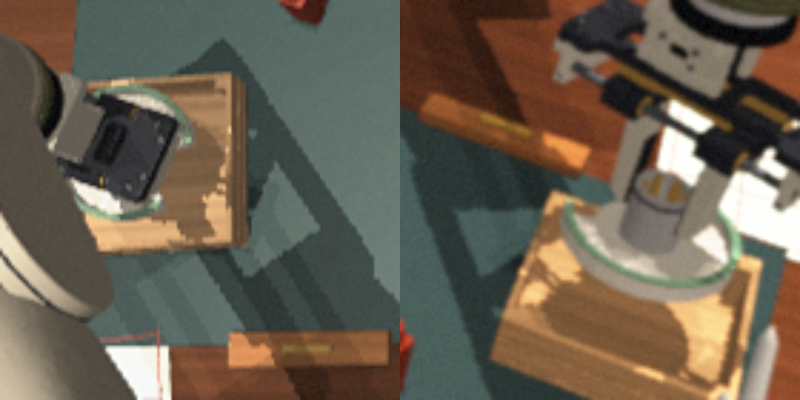

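The pan is held level over the crate: hub at (660,190) in the scene half and the rim inside the crate's walls, as planned. Lowering now.

arm_command --deltas '[[[0,0,-1.5,0,0,0],[0,0,-1.5,0,0,0],[0,0,-1.5,0,0,0],[0,0,-1.2,0,0,0],[0,0,-1.0,0,0,0],[0,0,-0.7,0,0,0],[0,0,-0.5,0,0,0],[0,0,0,0,0,0],[0,0,0,0,0,0]]]'

```text
t: 4.28
tool_pos: [0.5188, 0.4079, 0.0397]
orientation: [0.574, 3.089, 0.0]
force: [-0.0, 0.2, -1.9]
opening: 0.0402
gripper_force: 30.0
```

arm_command --deltas '[[[0,0,-0.2,0,0,0],[0,0,-0.2,0,0,0],[0,0,0,0,0,0],[0,0,0,0,0,0]]]'

```text
t: 4.62
tool_pos: [0.5188, 0.408, 0.0358]
orientation: [0.574, 3.088, 0.0]
force: [-0.3, 0.3, -2.8]
opening: 0.0403
gripper_force: 30.0
```

arm_command --deltas '[[[0,0,-0.1,0,0,0],[0,0,0,0,0,0],[0,0,0,0,0,0]]]'

```text
t: 4.87
tool_pos: [0.5189, 0.4081, 0.035]
orientation: [0.574, 3.088, 0.001]
force: [-0.5, 0.6, -2.0]
opening: 0.0402
gripper_force: 30.0
```

arm_command --deltas '[[[0,0,0,0,0,0],[0,0,0,0,0,0],[0,0,0,0,0,0],[0,0,0,0,0,0],[0,0,1.0,0,0,0],[0,0,2.0,0,0,0],[0,0,3.0,0,0,0],[0,0,3.5,0,0,0]]]' --gripper 0.3

```text
t: 5.53
tool_pos: [0.5174, 0.407, 0.1291]
orientation: [-0.574, -3.086, 0.004]
force: [-0.5, 0.8, -0.2]
opening: 0.0607
gripper_force: 0.0
```

arm_command --deltas '[[[-0.4,-3.27,0,0,0,0],[-0.4,-3.27,0,0,0,0],[-0.4,-3.27,0,0,0,0],[-0.4,-3.27,0,0,0,0],[-0.4,-3.27,0,0,0,0],[-0.4,-3.27,0,0,0,0],[-0.4,-3.27,0,0,0,0],[-0.4,-3.27,0,0,0,0],[-0.4,-3.27,0,0,0,0],[-0.4,-3.27,0,0,0,0],[-0.4,-3.27,0,0,0,0],[-0.4,-3.27,0,0,0,0]]]'

```text
t: 6.53
tool_pos: [0.4706, 0.014, 0.1308]
orientation: [0.574, 3.087, 0.0]
force: [0.5, 0.1, -0.6]
opening: 0.0605
gripper_force: 0.0
```

arm_command --deltas '[[[0,0,0,0,0,0],[0,0,0,0,0,0]]]'

```text
t: 6.7
tool_pos: [0.471, 0.0141, 0.1306]
orientation: [0.58, 3.086, 0.0]
force: [0.3, 0.2, -0.8]
opening: 0.0609
gripper_force: 0.0
```

Run:
```python
from h import *
a=eyes.read_camera("top"); b=eyes.read_camera("scene")
cv2.imwrite("pics/c2.png",np.hstack([cv2.resize(a[170:310,60:200],(400,400)),cv2.resize(b[190:330,380:520],(400,400))]))
```

```text
(no output)
```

View pics/c2.png

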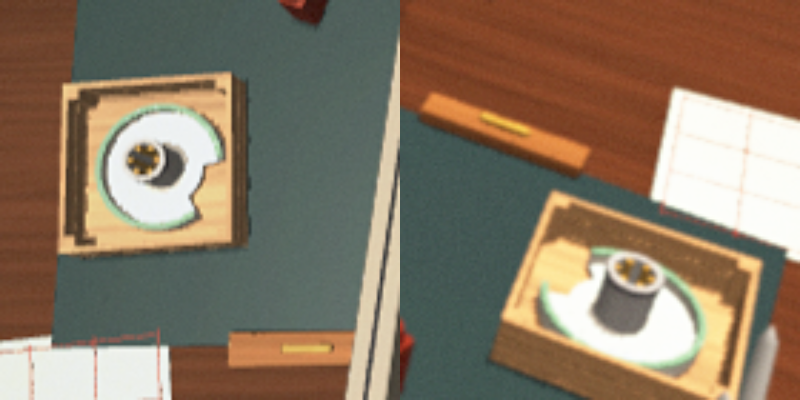

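The chipped pan lies flat in the crate, well inside the walls: hub at (146,158) in the top half, (635,270) in the scene half. Next, grip sound pan p1.

arm_command --deltas '[[[-0.2,0.1,-2.0,0,0,0],[0,0,-2.0,0,0,0],[0,0,-2.0,0,0,0],[0,0,-2.0,0,0,0],[0,0,-1.2,0,0,0],[0,0,-0.9,0,0,0],[0,0,0,0,0,0],[0,0,0,0,0,0]]]'

```text
t: 7.47
tool_pos: [0.4687, 0.0173, 0.0287]
orientation: [-0.572, -3.088, -0.0]
force: [-0.5, -0.2, 0.3]
opening: 0.0605
gripper_force: 0.0
```

arm_command --deltas '[[[0,0,0,0,0,0],[0,0,0,0,0,0],[0,0,0,0,0,0],[0,0,0,0,0,0],[0,0,0,0,0,0],[0,0,0,0,0,0]]]' --gripper -1 --squeeze 40

```text
t: 7.97
tool_pos: [0.4694, 0.0162, 0.0296]
orientation: [0.574, 3.087, -0.0]
force: [-1.2, -1.2, 6.1]
opening: 0.0397
gripper_force: 40.0
```

arm_command --deltas '[[[0,0,2.0,0,0,0],[0,0,3.0,0,0,0],[0,0,3.0,0,0,0],[0,0,3.0,0,0,0],[0,0,3.0,0,0,0],[0,0,3.0,0,0,0],[0,0,0,0,0,0]]]'

```text
t: 8.55
tool_pos: [0.4719, 0.0163, 0.2054]
orientation: [0.573, 3.079, 0.002]
force: [1.7, -0.1, -2.3]
opening: 0.0395
gripper_force: 40.0
```

arm_command --deltas '[[[1.1,-3.0,0,0,0,-1],[1.1,-3.0,0,0,0,-1],[1.1,-3.0,0,0,0,-1],[1.1,-3.0,0,0,0,-1],[1.1,-3.0,0,0,0,-1],[1.1,-3.0,0,0,0,-1],[1.1,-3.0,0,0,0,-1],[1.1,-3.0,0,0,0,0],[1.1,-3.0,0,0,0,0],[1.1,-3.0,0,0,0,0],[0,0,0,0,0,0],[0,0,0,0,0,0]]]'

```text
t: 9.55
tool_pos: [0.5779, -0.2847, 0.1959]
orientation: [-0.765, -3.044, -0.002]
force: [-0.5, 0.6, -3.1]
opening: 0.0398
gripper_force: 40.0
```

Run:
```python
from h import *
a=eyes.read_camera("top"); b=eyes.read_camera("scene"); cv2.imwrite("pics/t3.png",a); cv2.imwrite("pics/s3.png",b)
u,v=map(int,proj("scene",(.58,-.284,.2)));u2,v2=map(int,proj("top",(.58,-.284,.2)))
print(u-35,v-35,u2-35,v2-35)
cv2.imwrite("pics/c3.png",np.hstack([cv2.resize(b[v-35:v+35,u-35:u+35],(400,400),interpolation=2),cv2.resize(a[v2-35:v2+35,u2-35:u2+35],(400,400),interpolation=2)]))
s=monitor.read_state();print(s["tool_pos"],cv2.Rodrigues(s["orientation"])[0].round(3))
```

```text
153 116 351 148
[ 0.57804857 -0.2827588   0.19709101] [[-0.882  0.471 -0.002]
 [ 0.471  0.882  0.002]
 [ 0.002  0.001 -1.   ]]
```

View pics/c3.png

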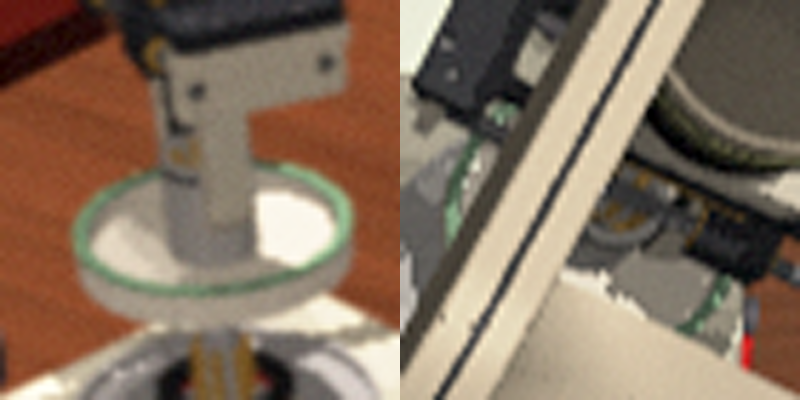

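Scene half: the pan hangs level over the spindle. Its lip spans x 74–352 with centre near (213,227), and the nose below is near (217,335). In the top half the arm hides most of it.

Run:
```python
from h import *
from scipy.optimize import least_squares
k=70/400
L,Rr,To,B=[153+(x+.5)*k-.5 for x in(74,353)]+[116+(y+.5)*k-.5 for y in(159,294)]
a=np.linspace(0,2*np.pi,180)
def ext(c,r=.06,z=.1875):
    q=np.array([proj("scene",(c[0]+r*np.cos(t),c[1]+r*np.sin(t),z)) for t in a])
    return np.array([q[:,0].min()-L,q[:,0].max()-Rr,q[:,1].min()-To,q[:,1].max()-B])
s=least_squares(ext,[.58,-.284]);print(s.x,s.fun)
s0=monitor.read_state()["tool_pos"];print(s0)
print("nose px expected",proj("scene",(.5795,-.284,.145)), "axis at lip",proj("scene",(.5795,-.284,.1875)))
```

```text
[ 0.57562396 -0.28371993] [ 0.2796223  -0.28597393  0.24739404 -0.16122397]
[ 0.57804857 -0.2827588   0.19709101]
nose px expected [190.6130347  169.86398372] axis at lip [189.02236684 155.35177939]
```

arm_command --deltas '[[[0.15,-0.1,0,0,0,0],[0,0,-1.0,0,0,0],[0,0,-1.0,0,0,0],[0,0,-0.5,0,0,0],[0,0,-0.5,0,0,0],[0,0,-0.4,0,0,0],[0,0,-0.3,0,0,0],[0,0,0,0,0,0],[0,0,0,0,0,0]]]'

```text
t: 10.4
tool_pos: [0.5801, -0.2846, 0.1615]
orientation: [-0.762, -3.048, 0.0]
force: [-0.3, -1.1, -3.1]
opening: 0.0395
gripper_force: 40.0
```

arm_command --deltas '[[[0,0,-0.3,0,0,0],[0,0,-0.3,0,0,0],[0,0,0,0,0,0],[0,0,0,0,0,0]]]'

```text
t: 10.73
tool_pos: [0.5801, -0.2846, 0.1553]
orientation: [-0.762, -3.047, 0.0]
force: [-0.8, -1.3, -3.6]
opening: 0.0398
gripper_force: 40.0
```

arm_command --deltas '[[[0,0,-0.2,0,0,0],[0,0,-0.2,0,0,0],[0,0,-0.2,0,0,0],[0,0,0,0,0,0],[0,0,0,0,0,0]]]'

```text
t: 11.15
tool_pos: [0.58, -0.2846, 0.1492]
orientation: [-0.762, -3.047, 0.0]
force: [-0.2, -2.3, -4.1]
opening: 0.04
gripper_force: 40.0
```

arm_command --deltas '[[[0,0,-0.2,0,0,0],[0,0,-0.2,0,0,0],[0,0,-0.2,0,0,0],[0,0,0,0,0,0],[0,0,0,0,0,0]]]'

```text
t: 11.57
tool_pos: [0.58, -0.2846, 0.1431]
orientation: [-0.762, -3.047, 0.0]
force: [-0.6, -3.3, -4.9]
opening: 0.04
gripper_force: 40.0
```

Meshed. The side load is −3 N in y, so I will ease 0.5 mm that way on the way down.

arm_command --deltas '[[[0,-0.05,-0.2,0,0,0],[0,0,-0.3,0,0,0],[0,0,-0.3,0,0,0],[0,0,-0.3,0,0,0],[0,0,0,0,0,0],[0,0,0,0,0,0]]]'

```text
t: 12.07
tool_pos: [0.58, -0.2847, 0.1318]
orientation: [-0.762, -3.047, -0.001]
force: [-1.4, -1.6, -4.4]
opening: 0.0398
gripper_force: 40.0
```

arm_command --deltas '[[[0,0,-0.2,0,0,0],[0,0,-0.2,0,0,0],[0,0,-0.2,0,0,0],[0,0,-0.2,0,0,0],[0,0,0,0,0,0],[0,0,0,0,0,0]]]' --squeeze 55

```text
t: 12.57
tool_pos: [0.5803, -0.2851, 0.1256]
orientation: [0.762, 3.047, -0.0]
force: [-5.3, 1.6, 4.7]
opening: 0.0397
gripper_force: 55.0
```

arm_command --deltas '[[[-0.05,0,-0.2,0,0,0],[0,0,-0.2,0,0,0],[0,0,-0.1,0,0,0],[0,0,0,0,0,0],[0,0,0,0,0,0]]]'

```text
t: 12.98
tool_pos: [0.5803, -0.2851, 0.1216]
orientation: [0.761, 3.046, -0.0]
force: [-5.8, 1.3, 8.7]
opening: 0.0398
gripper_force: 55.0
```

arm_command --deltas '[[[-0.05,0,-0.1,0,0,0],[0,0,-0.1,0,0,0],[0,0,0,0,0,0],[0,0,0,0,0,0]]]'

```text
t: 13.32
tool_pos: [0.5804, -0.2852, 0.1216]
orientation: [0.761, 3.045, -0.001]
force: [-9.5, 5.2, 19.2]
opening: 0.0401
gripper_force: 55.0
```

arm_command --deltas '[[[0,0,-0.1,0,0,0],[0,0,0,0,0,0],[0,0,0,0,0,0],[0,0,0,0,0,0]]]'

```text
t: 13.65
tool_pos: [0.5804, -0.2852, 0.1216]
orientation: [0.761, 3.044, -0.001]
force: [-12.9, 5.5, 24.9]
opening: 0.0398
gripper_force: 55.0
```

Run:
```python
from h import *
b=eyes.read_camera("scene"); a=eyes.read_camera("top"); cv2.imwrite("pics/s4.png",b)
cv2.imwrite("pics/c4.png",np.hstack([cv2.resize(b[125:225,140:240],(400,400),interpolation=2),cv2.resize(b[120:400,210:490],(400,400),interpolation=2)]))
s=monitor.read_state();print(s["t"],s["tool_pos"],s["force"],s["gripper_force"],cv2.Rodrigues(s["orientation"])[0].round(3))
print((proj("scene",(.58,-.2845,.092+.02))-[140,125])*4, (proj("scene",(.6396,-.2845,.112))-[140,125])*4)
```

```text
13.75 [ 0.58045027 -0.2852073   0.12161516] [-12.74884705   5.69573326  25.51656023] 55.009173473808914 [[-0.883  0.47   0.003]
 [ 0.47   0.883 -0.002]
 [-0.004  0.    -1.   ]]
[206.111231   222.91422525] [143.39972909 264.85088848]
```

View pics/c4.png

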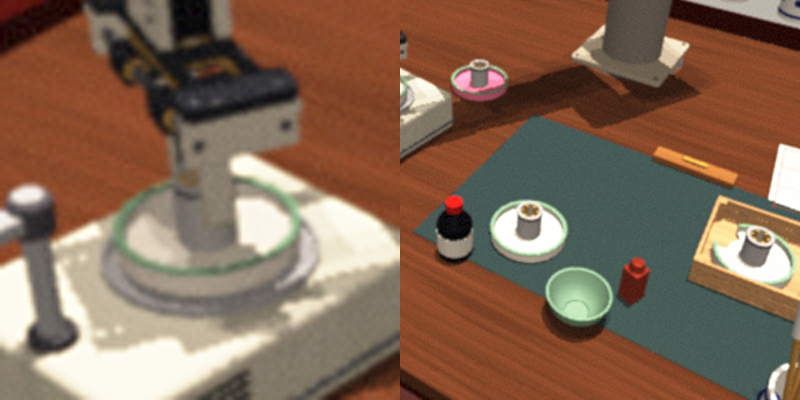

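The pan sits home and level on the grinder (lip centre about (205,225), as predicted for z = 0.112). The other pan, the chipped pan in the crate and the bystanders are all in place. z stopped dead at 0.1216 with the push at 25 N, so the hub is on its shoulder. Handing in.

```bash
python3 -c "
from plant import ticket
print(ticket.close_job())"
```

```text
the job is handed in; nothing more can be done
None
```

I put the chipped pan flat in the scrap crate, meshed one sound pan on the spindle, and handed in with it still held and pressed home at about 25 N; the hand-in gave no verdict.

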